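# Pack two small bottles into the corner of a tray

### The arm

A 6-joint arm with a two-finger parallel gripper is mounted at the origin on a cart in front of the work surface, level with it; the furniture and walls round the work are solid. World frame = base frame: x ahead of the robot, y to its left, z up, the work surface at z = 0. Lengths are in m, angles in rad, forces in N, time in s.
With the tool pointing down it reaches from about 0.35 to 0.85 m from the base axis. Payload 8.1 kg.
Tool frame: the origin (TCP) lies on the centre line of the jaws, within the pads' length; the fingertips stand 11 mm ahead of it and the grasp point (between the pads) lies 8 mm behind it; x points along the fingers, z is the direction in which the jaws open and shut, and the axes are right-handed (so a half turn about x gives the same grasp; the last joint's range is limited). The gripper opens to 85 mm and grips with 20 to 120 N. Pads are 22 mm wide; open, the fingers measure 114 mm over their backs; the gripper's body (76 mm by 85 mm) begins 54 mm behind the grasp point. The pads swing forward as they close: fully open they stand 13 mm farther back than shut.
Start: joints at [-1.324, 0.13, 1.488, -0, 1.523, -0.085], TCP at [0.195, -0.567, 0.22] pointing down, gripper open.
Joint ranges: [-2.96, 2.96], [-0.89, 2.26], [0.02, 2.5], [-1.34, 4.48], [0, 2.73], [-2.66, 2.66]. Speed limits (rad/s): [2.39, 2.39, 2.79, 3.14, 3.14, 3.14].

### API

Orientations are given as [roll, pitch, yaw] about the fixed x, y, z axes, in that order (R = Rz(yaw) Ry(pitch) Rx(roll)).
In Python, from station import ctrl gives the robot as it stands. The module is installed in compiled form; this text tells all that it offers. Calls block until the motion is done:
- ctrl.reach(position, orientation): joint-space move of the TCP to a pose.
- ctrl.line_to(position, rotation=None, feed=0.15): straight line of the TCP; rotation=None keeps the orientation; feed is the mean speed in m/s.
- ctrl.move_j(angles): joint-space move.
- ctrl.gripper_open() and ctrl.gripper_close(grasp_force=None): open the fingers fully, or close them until they stop; grasp_force is the grip in N (None keeps the last).
- ctrl.wait(seconds).
- ctrl.ik(position, orientation): joint angles nearest the present ones, or None.
- ctrl.read_state(): the state.
- ctrl.snapshot(name): name is "scene" or "top" or "wrist"; returns (picture, depth): 420x560x3 uint8, blue, green, red; 420x560 float32, m along the optical axis (not along the pixel's ray), 0 where there is no reading.
- ctrl.camera_model(name): a dict with "fx", "fy", "cx", "cy" (pixels), "dist" ([k1, k2, p1, p2, k3] as OpenCV has them; the pictures are not rectified), "camera_from_world" (4x4, takes a point from world to camera coordinates); the wrist camera has in their place "hand_eye" (4x4, takes a point from camera to tool coordinates, whose origin is the TCP and whose axes are the tool frame's). Camera axes: x right, y down, z forward; pixel columns grow to the right and rows downward; lengths in m; the calibration is good to about 2 mm. A picture is of the moment at which its call begins: read the wrist's pose just before it. camera_model takes no time and is no camera call.
A pose or a line that the arm cannot do raises ctrl.MotionError and nothing moves.
- ctrl.sign_off(): hands the job in, once; it reports no verdict.
The state is a dict: "time": time; "q": joint angles; "dq": joint speeds; "joint_torque": joint torques, N m; "tcp_pos": TCP position; "tcp_rot": TCP orientation; "ft_force": force on the tool from outside, world axes, zero at the start; "torque": the same for the moment, N m; "grip_width": finger opening in m.
Only numpy, scipy, OpenCV 4.12 (cv2) and the standard library are available. Lean on these libraries where they do the work, as an engineer would, in place of code of your own. Each camera call takes 0.05 s, during which the arm holds its last target.

### The job

Pack the two small bottles in the steel tray for carrying, upright and without gaps. First push the small white bottle right into the tray's far right corner (as seen from the robot), against both walls, and let go of it; then stand the small amber bottle just to the left of it, pushed up against the far wall and against the white bottle. The larger white and amber bottles are not wanted.

Things in the scene. Friction and masses are not known exactly. Their poses are not given: they have to be found in the camera images.
- small_white_mid (a point): Centre, half-way up, of the small white plastic bottle with a red cap: round, 40 mm diameter, 77 mm high, 80 g, loose, upright on the worktop. Its body is cylindrical up to about 50 mm above its base, then narrows to a 30 mm cap. A larger bottle of the same look (68 mm wide, 128 mm high) nearby is not the one. z axis up along the bottle.
- small_amber_mid (a point): Centre, half-way up, of the small amber bottle with a white cap: round, 50 mm diameter, 101 mm high, 180 g, loose, upright on the worktop. Its body is cylindrical up to about 65 mm above its base, then narrows to a 28 mm cap. Larger amber bottles with black caps (62 mm wide and more) are not the one. z axis up along the bottle.
- tray_corner (a point): Far right inner corner, on the floor (5 mm above the worktop), of a shallow steel tray, fixed, empty, turned up to 15 degrees. x axis: along the right wall, away from the robot (out of the tray); y axis: along the far wall, to the left (into the tray). The inside spans x = -120 to 0, y = 0 to 170 mm; walls 4 mm thick, their rim 20 mm above the worktop (15 mm above the tray's floor).

How it is judged:
By the outcome, as a careful person would: the job done as asked, in the order asked, and still so for the second after the job is handed in, with the robot touching nothing.
It also fails if it takes over 61 s, if anything falls off the work surface, if the arm or the gripper's body presses on something with over 40 N, if the wrist force passes 120 N, or if a joint passes its speed limit or range.

## Working session

There is one attempt and no reset: what is moved stays moved. The work goes in short steps, each a Python script; the robot and the scene stay as the last script left them, time stands still between calls to the robot, and variables do not carry over. Pictures are saved under pics/ and viewed, and the job is handed in when it is done.

```bash
mkdir -p pics; ls; python3 - <<'E'
from station import ctrl
import cv2,numpy as np
s=ctrl.read_state();print(s)
for n in("scene","top"):
    im,d=ctrl.snapshot(n);cv2.imwrite(f"pics/{n}1.png",im);np.save(f"{n}1_d.npy",d)
    print(n,ctrl.camera_model(n))
print(ctrl.camera_model("wrist"))
E
```

```text
pics
{'time': 0.0, 'q': array([-1.32441683e+00,  1.31187212e-01,  1.48924831e+00,  4.74423039e-05,
        1.52300809e+00, -8.54111824e-02]), 'dq': array([-0.00182846,  0.0031122 ,  0.00069902,  0.00036109, -0.00156949,
       -0.00080439]), 'joint_torque': array([ 1.30685035e-03, -5.69403291e+01, -5.00544906e+01,  3.93476398e-06,
        1.47575751e-02,  5.59764075e-06]), 'tcp_pos': array([ 0.19533656, -0.56672036,  0.2188459 ]), 'tcp_rot': array([3.0305874 , 1.56894476, 1.79157944]), 'ft_force': array([ 0.6260852 , -0.27124208,  0.51017621]), 'torque': array([-0.03676806, -0.0016268 , -0.04244892]), 'grip_width': 0.08482759851418786}
scene {'fx': 470.09579093891045, 'fy': 470.09579093891045, 'cx': 274.101458300486, 'cy': 214.3619512851478, 'dist': array([0.05154706, 0.        , 0.        , 0.        , 0.        ]), 'camera_from_world': array([[-0.41432316, -0.91009447,  0.00802304,  0.19124435],
       [-0.39483228,  0.17179202, -0.90254915,  0.2753267 ],
       [ 0.8200267 , -0.37711478, -0.43051208,  0.68480666],
       [ 0.        ,  0.        ,  0.        ,  1.        ]])}
top 
[... 289 characters left out ...]
-0.00724233, -0.17999004,  0.51940567],
       [ 0.18006167, -0.01088899, -0.98359505,  0.83552204],
       [ 0.        ,  0.        ,  0.        ,  1.        ]])}
{'fx': 362.3775909945458, 'fy': 362.3775909945458, 'cx': 283.7480947987563, 'cy': 202.9660114900197, 'dist': array([-0.03140312,  0.        ,  0.        ,  0.        ,  0.        ]), 'hand_eye': array([[-1.14853682e-03, -3.07110884e-01,  9.51673046e-01,
        -1.53320875e-01],
       [ 9.91307828e-04, -9.51673555e-01, -3.07109852e-01,
         7.89127465e-02],
       [ 9.99998849e-01,  5.90673968e-04,  1.39747354e-03,
        -5.37270186e-04],
       [ 0.00000000e+00,  0.00000000e+00,  0.00000000e+00,
         1.00000000e+00]])}
```

View pics/scene1.png

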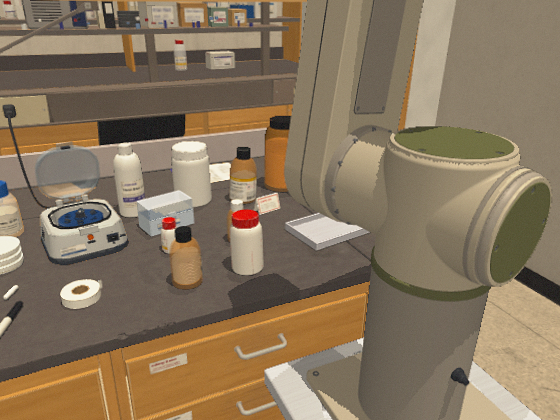

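View pics/top1.png

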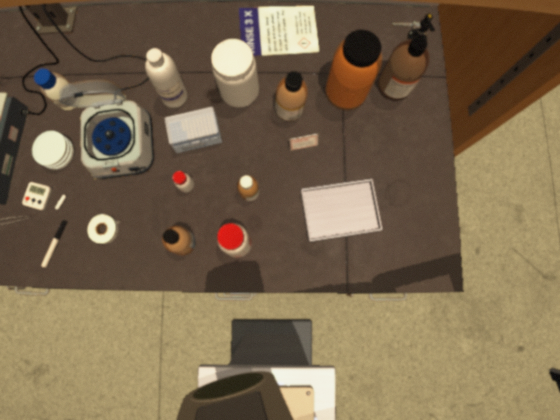

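The scene view shows the small white bottle with its red cap at about (168,228). The small amber bottle with its white cap is at (237,215), partly hidden by the large white one, and the tray is at (328,230). In the top view these are at (182,182), (248,187) and (342,210), with the tray's far right corner near (374,181). Next I'll measure them.

```bash
cat > h.py <<'E'
import cv2,numpy as np
from station import ctrl
from scipy.spatial.transform import Rotation as R
def cam(n,state=None):
    m=ctrl.camera_model(n);K=np.array([[m['fx'],0,m['cx']],[0,m['fy'],m['cy']],[0,0,1.]])
    if n=='wrist':
        T=np.eye(4);T[:3,:3]=R.from_euler('xyz',state['tcp_rot']).as_matrix();T[:3,3]=state['tcp_pos']
        cw=np.linalg.inv(T@m['hand_eye'])
    else: cw=m['camera_from_world']
    return K,np.array(m['dist']),cw
def ray(c,uv):
    K,D,cw=c;p=cv2.undistortPoints(np.array([[uv]],float),K,D)[0,0]
    Rm=cw[:3,:3];return -Rm.T@cw[:3,3],Rm.T@np.array([p[0],p[1],1.])
def onz(c,uv,z):
    o,d=ray(c,uv);return o+d*(z-o[2])/d[2]
def tri(rs):
    A=np.zeros((3,3));b=np.zeros(3)
    for o,d in rs:
        d=d/np.linalg.norm(d);P=np.eye(3)-np.outer(d,d);A+=P;b+=P@o
    x=np.linalg.solve(A,b)
    return x,[np.linalg.norm(np.cross(x-o,d/np.linalg.norm(d))) for o,d in rs]
def proj(c,X):
    K,D,cw=c;return cv2.projectPoints(np.array([X],float),cv2.Rodrigues(cw[:3,:3])[0],cw[:3,3],K,D)[0][0,0]
def blobs(mask,amin=15):
    n,l,s,ce=cv2.connectedComponentsWithStats(mask.astype(np.uint8))
    return [(tuple(np.round(ce[i],1)),s[i].tolist()) for i in range(1,n) if s[i][4]>=amin]
def red(im):
    h=cv2.cvtColor(im,cv2.COLOR_BGR2HSV);return ((h[...,0]<6)|(h[...,0]>174))&(h[...,1]>190)&(h[...,2]>90)
E
python3 - <<'E'
from h import *
for n,roi in(("top",(150,150,400,260)),("scene",(140,190,400,280))):
    im=cv2.imread(f"pics/{n}1.png");print(n,blobs(red(im)))
    x0,y0,x1,y1=roi
    cv2.imwrite(f"pics/{n}1_c.png",cv2.resize(im[y0:y1,x0:x1],None,fx=3,fy=3,interpolation=cv2.INTER_CUBIC))
    d=np.load(f"{n}1_d.npy");print((d>0).mean())
E
```

```text
top [((np.float64(178.8), np.float64(176.9)), [173, 171, 13, 13, 118]), ((np.float64(229.8), np.float64(235.7)), [217, 223, 26, 26, 511])]
0.9960246598639456
scene [((np.float64(178.7), np.float64(41.8)), [176, 41, 6, 3, 15]), ((np.float64(244.6), np.float64(218.4)), [232, 210, 26, 18, 395]), ((np.float64(168.8), np.float64(222.7)), [163, 217, 12, 12, 106])]
0.9938860544217687
```

View pics/top1_c.png

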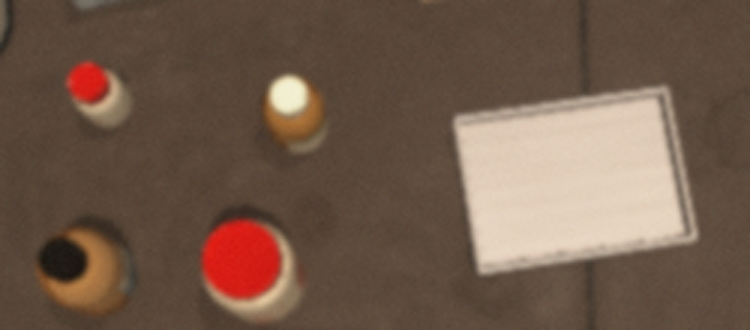

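View pics/scene1_c.png

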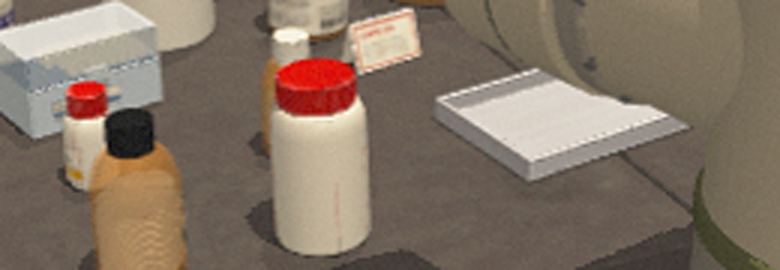

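```bash
python3 - <<'E'
from h import *
t,s=cam('top'),cam('scene')
im=cv2.imread('pics/top1.png');h=cv2.cvtColor(im,cv2.COLOR_BGR2HSV)
m=(h[...,2]>170)&(h[...,1]<90);print([b for b in blobs(m) if 235<b[0][0]<260 and 170<b[0][1]<200])
print('red',tri([ray(t,(178.8,176.9)),ray(s,(168.6,219.5))]), onz(t,(178.8,176.9),.077))
print('amb',tri([ray(t,(246.3,181.7)),ray(s,(237,202))]), onz(t,(246.3,181.7),.101))
c=lambda u,v:(150+u/3,150+v/3)
sc=lambda u,v:(140+u/3,190+v/3)
P={k:onz(t,c(*v),.020) for k,v in dict(FR=(667,87),FL=(455,117),NL=(480,273),NR=(696,240)).items()}
print(P)
for a,b in(('FR','FL'),('FL','NL'),('NL','NR'),('NR','FR')):
    v=P[b]-P[a];print(a,b,np.linalg.norm(v),np.degrees(np.arctan2(v[1],v[0])))
print('FLtri',tri([ray(t,c(455,117)),ray(s,sc(537,68))]))
print('NLtri',tri([ray(t,c(480,273)),ray(s,sc(437,95))]))
for n,ca in(('red',(178.8,176.9)),('amb',(246.3,181.7)),('bigred',(229.8,235.7))):
    d=np.load('top1_d.npy')[int(ca[1]),int(ca[0])];o,dr=ray(t,ca);print(n,o+dr*d)
E
```

```text
[((np.float64(245.7), np.float64(181.3)), [240, 175, 12, 13, 126])]
red (array([0.58115367, 0.20387248, 0.07665669]), [np.float64(0.0009126886775009584), np.float64(0.000912688677500918)]) [0.58068897 0.20289001 0.077     ]
amb (array([0.56541427, 0.04690957, 0.09816006]), [np.float64(0.0009640571679785933), np.float64(0.0009640571679786312)]) [0.56427123 0.04579254 0.101     ]
{'FR': array([ 0.59416248, -0.25563915,  0.02      ]), 'FL': array([ 0.56738551, -0.08177021,  0.02      ]), 'NL': array([ 0.44155976, -0.10095425,  0.02      ]), 'NR': array([ 0.46848902, -0.27429909,  0.02      ])}
FR FL 0.1759187757189695 98.75514528861554
FL NL 0.12727979509614998 -171.33115048388987
NL NR 0.17542411413609454 -81.16964069175852
NR FR 0.12705122068446395 8.445549075367989
FLtri (array([ 0.53708962, -0.111436  ,  0.05894911]), [np.float64(0.03855210663931809), np.float64(0.038552106639318004)])
NLtri (array([ 0.4515276 , -0.06285722,  0.07856133]), [np.float64(0.03629598994765256), np.float64(0.036295989947652534)])
red [0.58157374 0.20379624 0.07362758]
amb [0.5651036  0.04607167 0.0976696 ]
bigred [0.44202511 0.07577951 0.12498975]
```

```bash
cat >> h.py <<'E'
def ori(psi):
    z=np.array([np.cos(psi),np.sin(psi),0]);x=np.array([0,0,-1.]);y=np.cross(z,x)
    return R.from_matrix(np.c_[x,y,z]).as_euler('xyz')
E
python3 - <<'E'
from h import *
t,s=cam('top'),cam('scene')
c=lambda u,v:(150+u/3,150+v/3)
sc=lambda u,v:(140+u/3,190+v/3)
print('FL',tri([ray(t,c(455,117)),ray(s,sc(437,95))]))
print('FR',tri([ray(t,c(667,87)),ray(s,sc(537,68))]))
print('NL',tri([ray(t,c(480,273)),ray(s,sc(527,180))]))
st=ctrl.read_state();M=R.from_euler('xyz',st['tcp_rot']).as_matrix();print(M.round(2))
y=np.radians(8.6)
for nm,p in(('wh',(.581,.203,.04)),('am',(.565,.046,.045)),('cor',(.57,-.23,.04)),('trayhi',(.53,-.19,.28))):
    for dg in(0,180,45,-45,135,-135):
        q=ctrl.ik(p,ori(y+np.radians(dg)));print(nm,dg,None if q is None else np.round(q,2))
E
```

```text
FL (array([ 0.56759628, -0.08082772,  0.02111419]), [np.float64(0.0009855330819179451), np.float64(0.0009855330819179401)])
FR (array([ 6.12106206e-01, -2.34409279e-01, -1.16260414e-04]), [np.float64(0.029162414600735792), np.float64(0.029162414600735872)])
NL (array([ 4.44567111e-01, -1.00536278e-01,  1.14734479e-04]), [np.float64(0.002474941827438415), np.float64(0.002474941827438317)])
[[-0.    0.95  0.33]
 [ 0.    0.33 -0.95]
 [-1.    0.   -0.  ]]
wh 0 [ 0.25  0.32  1.61 -0.    1.21  0.1 ]
wh 180 None
wh 45 [ 0.25  0.32  1.61  0.    1.21 -0.68]
wh -45 [ 0.25  0.32  1.61 -0.    1.21  0.89]
wh 135 [ 0.25  0.32  1.61 -0.    1.21 -2.25]
wh -135 [ 0.25  0.32  1.61 -0.    1.21  2.46]
am 0 [-0.01  0.2   1.75 -0.    1.2  -0.16]
am 180 None
am 45 [-0.01  0.2   1.75  0.    1.2  -0.94]
am -45 [-0.01  0.2   1.75 -0.    1.2   0.63]
am 135 [-0.01  0.2   1.75 -0.    1.2  -2.52]
am -135 [-0.01  0.2   1.75 -0.    1.2   2.2 ]
cor 0 [-0.47  0.32  1.61  0.    1.21 -0.62]
cor 180 [-0.47  0.32  1.61  0.    1.21  2.52]
cor 45 [-0.47  0.32  1.61  0.    1.21 -1.4 ]
cor -45 [-0.47  0.32  1.61  0.    1.21  0.17]
cor 135 None
cor -135 [-0.47  0.32  1.61  0.    1.21  1.74]
trayhi 0 [-0.44  0.01  1.5   0.    1.63 -0.59]
trayhi 180 [-0.44  0.01  1.5   0.    1.63  2.56]
trayhi 45 [-0.44  0.01  1.5   0.    1.63 -1.37]
trayhi -45 [-0.44  0.01  1.5   0.    1.63  0.2 ]
trayhi 135 None
trayhi -135 [-0.44  0.01  1.5   0.    1.63  1.77]<sys>:0: UserWarning: Gimbal lock detected. Setting third angle to zero since it is not possible to uniquely determine all angles.
```

```bash
python3 -W ignore - <<'E'
from h import *
y=np.radians(8.6)
import pickle
out=[]
for i,p in enumerate([(.56,-.22,.25),(.56,-.10,.25)]):
    ctrl.reach(p,ori(y-np.pi/4));st=ctrl.read_state();im,d=ctrl.snapshot('wrist')
    print(st['time'],st['tcp_pos'],R.from_euler('xyz',st['tcp_rot']).as_matrix().round(3).tolist())
    cv2.imwrite(f'pics/w{i}.png',im);out.append((st,d))
pickle.dump(out,open('w.pkl','wb'))
im,d=ctrl.snapshot('scene');cv2.imwrite('pics/scene2.png',im)
E
```

```text
1.9333 [ 0.55954859 -0.22103331  0.24989376] [[-0.0, 0.595, 0.804], [-0.0, 0.804, -0.595], [-1.0, -0.0, -0.0]]
2.5333 [ 0.55993438 -0.09991815  0.25014535] [[0.0, 0.593, 0.805], [-0.0, 0.805, -0.593], [-1.0, -0.0, 0.0]]
```

View pics/w0.png

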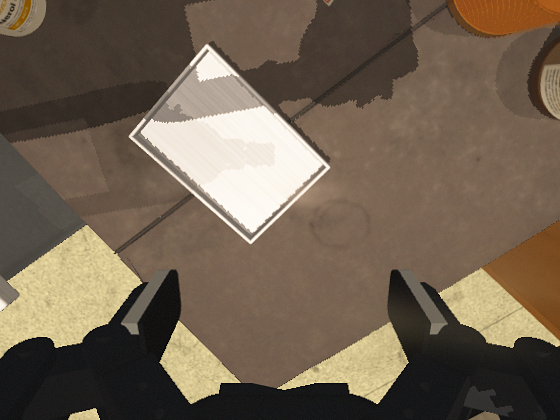

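View pics/w1.png

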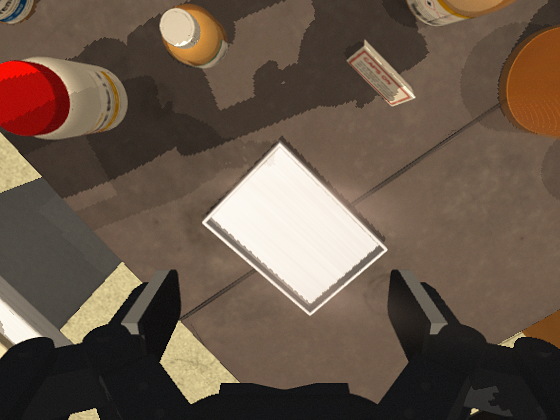

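Both wrist views show the tray. Its far right outer corner is at (328,166) in w0 and (386,249) in w1. In w1 the small amber's cap is at (180,27). I'll extract the rim corners by contour and triangulate them.

```bash
python3 -W ignore - <<'E'
from h import *
import pickle
w=pickle.load(open('w.pkl','rb'));cs=[cam('wrist',w[i][0]) for i in(0,1)]
Q=[]
for i in(0,1):
    im=cv2.imread(f'pics/w{i}.png');h=cv2.cvtColor(im,cv2.COLOR_BGR2HSV)
    guess=np.array([[(328,166),(208,45),(130,135),(251,242)],[(386,249),(281,138),(204,221),(310,314)]][i],float)
    roi=np.zeros(im.shape[:2],np.uint8);c=guess.mean(0);cv2.fillPoly(roi,[(c+(guess-c)*1.12).astype(np.int32)],1)
    m=((h[...,1]<40)&(h[...,2]>125)&(roi>0)).astype(np.uint8)
    m=cv2.morphologyEx(m,cv2.MORPH_CLOSE,np.ones((3,3)))
    cn=max(cv2.findContours(m,cv2.RETR_EXTERNAL,cv2.CHAIN_APPROX_NONE)[0],key=cv2.contourArea)
    cn=cv2.convexHull(cn) if False else cn
    K,D,_=cs[i]
    und=lambda p:cv2.undistortPoints(np.array(p,float).reshape(-1,1,2),K,D,P=K)[:,0]
    pts=und(cn);g=und(guess);L=[]
    for a in range(4):
        A,B=g[a],g[(a+1)%4];n=np.linalg.norm(B-A);u=(B-A)/n
        s=(pts-A)@u;dd=np.abs((pts-A)@[-u[1],u[0]])
        sel=(s>.1*n)&(s<.9*n)&(dd<5);l=cv2.fitLine(pts[sel].astype(np.float32),cv2.DIST_HUBER,0,.01,.01).ravel()
        L.append(np.cross([l[2],l[3],1],[l[2]+l[0],l[3]+l[1],1]));
    co=[]
    for a in range(4):
        x=np.cross(L[a-1],L[a]);co.append(x[:2]/x[2])
    Q.append(np.array(co));print(np.round(co,1).tolist())
    v=im.copy();cv2.drawContours(v,[cn],-1,(0,255,0),1);x0,y0=guess.min(0).astype(int)-20;cv2.imwrite(f'pics/wc{i}.png',cv2.resize(v[y0:y0+240,x0:x0+240],None,fx=2.5,fy=2.5))
def uray(i,p):
    K,D,cw=cs[i];d=np.linalg.inv(K)@np.r_[p,1];return -cw[:3,:3].T@cw[:3,3],cw[:3,:3].T@d
P=[]
for a,n in enumerate(('FR','FL','NL','NR')):
    x,e=tri([uray(0,Q[0][a]),uray(1,Q[1][a])]);print(n,x.round(4),np.round(e,4))
    z=[];
    for i in(0,1):
        o,d=uray(i,Q[i][a]);z.append((o+d*(.02-o[2])/d[2])[:2])
    print('   z20',np.round(z,4).tolist());P.append(np.mean(z,0))
for a in range(4):
    v=P[(a+1)%4]-P[a];print(np.linalg.norm(v).round(4),np.degrees(np.arctan2(v[1],v[0])).round(2))
# depth of floor
E
```

```text
[[328.2, 166.0], [207.0, 44.7], [128.4, 135.7], [250.2, 242.5]]
[[386.7, 249.6], [279.9, 142.9], [201.9, 222.3], [309.5, 315.0]]
FR [ 0.5963 -0.2512  0.0229] [0.0001 0.0001]
   z20 [[0.5963, -0.2519], [0.5961, -0.2528]]
FL [ 0.5686 -0.0809  0.0124] [0.0003 0.0003]
   z20 [[0.569, -0.0824], [0.5697, -0.0801]]
NL [ 0.4444 -0.1004  0.017 ] [0.0003 0.0003]
   z20 [[0.446, -0.1008], [0.4453, -0.0999]]
NR [ 0.4728 -0.273   0.0189] [0.0002 0.0002]
   z20 [[0.4734, -0.2727], [0.473, -0.2724]]
0.1732 98.92
0.1252 -171.22
0.1744 -80.89
0.1246 9.31
```

View pics/wc1.png

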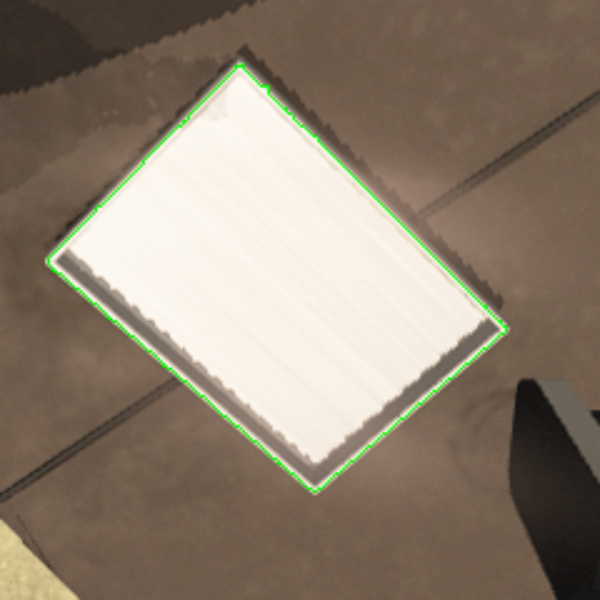

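```bash
python3 -W ignore - <<'E'
from h import *
import pickle
y=np.radians(9.0);out=[]
for i,p in enumerate([(.565,.046,.25),(.575,.13,.25),(.581,.2035,.25)]):
    ctrl.reach(p,ori(y-np.pi/4));st=ctrl.read_state();im,d=ctrl.snapshot('wrist')
    c=cam('wrist',st);cv2.imwrite(f'pics/v{i}.png',im);out.append(st)
    print(st['time'],'exp white',proj(c,(.581,.2035,.077)),'amber',proj(c,(.565,.046,.101)))
    print([b for b in blobs(red(im),100)])
    h=cv2.cvtColor(im,cv2.COLOR_BGR2HSV);print([b for b in blobs((h[...,2]>150)&(h[...,1]<70),300)])
pickle.dump(out,open('v.pkl','wb'))
E
python3 -c "
import cv2,numpy as np
cv2.imwrite('pics/v_all.png',np.hstack([cv2.resize(cv2.imread(f'pics/v{i}.png')[:300],(400,214)) for i in(0,2)]))"
```

```text
3.2667 exp white [185.70896741  12.22543933] amber [283.19017283 182.01911186]
[((np.float64(188.5), np.float64(14.5)), [169, 0, 39, 33, 1072]), ((np.float64(147.4), np.float64(240.8)), [113, 209, 70, 66, 3549])]
[((np.float64(206.1), np.float64(28.6)), [175, 0, 49, 46, 761]), ((np.float64(348.3), np.float64(7.0)), [327, 0, 42, 21, 490]), ((np.float64(496.6), np.float64(9.6)), [445, 0, 115, 27, 2046]), ((np.float64(501.5), np.float64(90.8)), [480, 80, 46, 33, 369]), ((np.float64(32.0), np.float64(225.4)), [0, 154, 87, 128, 4034]), ((np.float64(451.6), np.float64(186.3)), [413, 157, 66, 61, 599]), ((np.float64(283.7), np.float64(176.8)), [269, 160, 30, 35, 837]), ((np.float64(174.1), np.float64(211.8)), [122, 178, 83, 84, 1365]), ((np.float64(442.6), np.float64(194.8)), [419, 178, 50, 35, 497]), ((np.float64(345.7), np.float64(315.5)), [273, 242, 135, 150, 10064]), ((np.float64(24.2), np.float64(325.2)), [0, 297, 70, 50, 1686]), ((np.float64(188.7), np.float64(364.2)), [160, 325, 60, 78, 1753])]
3.75 exp white [239.21737179 105.20568231] amber [327.78774696 259.63684325]
[((np.float64
[... 631 characters left out ...]
ber [364.232073   317.31894552]
[((np.float64(283.4), np.float64(172.4)), [269, 156, 30, 34, 821]), ((np.float64(245.9), np.float64(363.5)), [217, 339, 57, 48, 2173])]
[((np.float64(260.8), np.float64(25.6)), [193, 0, 134, 62, 3907]), ((np.float64(259.5), np.float64(2.9)), [233, 0, 54, 9, 313]), ((np.float64(411.1), np.float64(104.3)), [337, 29, 148, 147, 10592]), ((np.float64(76.0), np.float64(68.6)), [42, 32, 69, 74, 3097]), ((np.float64(528.4), np.float64(135.2)), [496, 106, 64, 64, 2276]), ((np.float64(283.6), np.float64(156.4)), [264, 146, 38, 32, 301]), ((np.float64(364.6), np.float64(314.2)), [350, 302, 29, 25, 521]), ((np.float64(379.8), np.float64(377.1)), [348, 347, 61, 57, 1541])]
```

View pics/v_all.png

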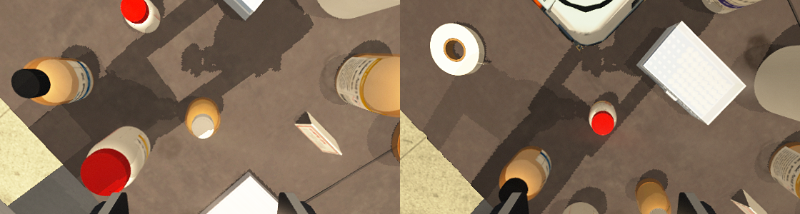

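View pics/v1.png

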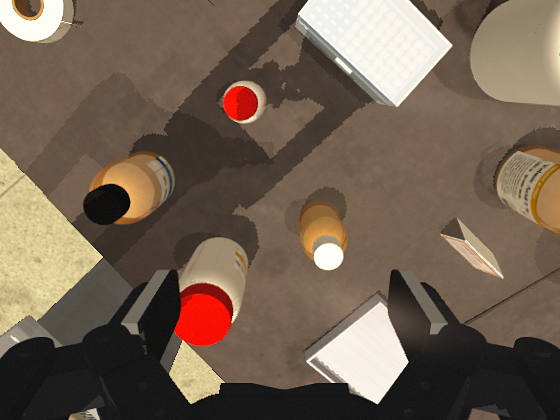

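The wrist views agree with the top view to 2–3 px: red cap at (240,103) and white cap at (328,253) in v1. Now I'll triangulate the heights and grasp the white bottle.

```bash
python3 -W ignore - <<'E'
from h import *
import pickle
v=pickle.load(open('v.pkl','rb'));cs=[cam('wrist',s) for s in v]
print('white',tri([ray(cs[1],(240.3,104.5)),ray(cs[2],(283.4,172.4))]))
print('amber',tri([ray(cs[0],(283.7,179)),ray(cs[1],(327.8,255))]))
y=np.radians(9.0);O=ori(y-np.pi/4)
x,yy=.581,.2035
ctrl.line_to((x,yy,.036),feed=.15)
ctrl.gripper_close(30);st=ctrl.read_state();print(st['time'],st['grip_width'],st['tcp_pos'],st['ft_force'])
ctrl.line_to((x,yy,.17),feed=.25)
st=ctrl.read_state();im,d=ctrl.snapshot('wrist');cv2.imwrite('pics/g0.png',im);print(st['time'],st['grip_width'],st['ft_force'])
E
```

```text
white (array([0.58112157, 0.20371102, 0.06624048]), [np.float64(0.00029437668157959035), np.float64(0.00029437668157973346)])
amber (array([0.56604494, 0.04633675, 0.09342668]), [np.float64(0.0002371250365978529), np.float64(0.00023712503659787475)])
6.3583 0.03457540114203466 [0.58134544 0.20358096 0.03661783] [-0.55736039 -1.12245257  5.02253692]
7.0417 0.03491045333337413 [-0.51897977 -0.4429213  -1.65598501]
```

View pics/g0.png

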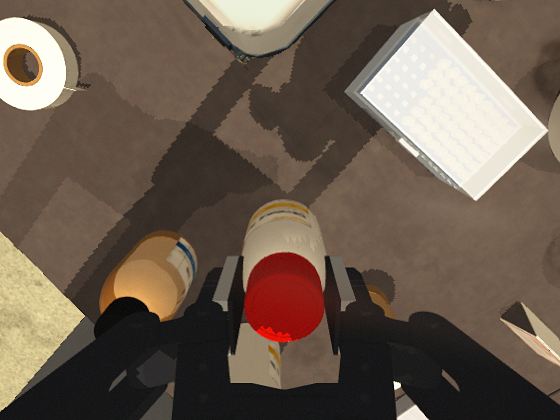

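```bash
cat >> h.py <<'E'
YAW=np.radians(9.0);ex=np.array([np.cos(YAW),np.sin(YAW),0]);ey=np.array([-np.sin(YAW),np.cos(YAW),0])
COR=np.array([.5925,-.251,0])
def tr(x,y,z): return COR+x*ex+y*ey+np.array([0,0,z])
def totray(p): d=np.asarray(p)-COR;return np.round([d@ex*1000,d@ey*1000,d[2]*1000],1)
E
python3 -W ignore - <<'E'
from h import *
O=ori(YAW-np.pi/4)
ctrl.reach((.60,.04,.19),O)
ctrl.reach(tr(-.030,.030,.17),O)
ctrl.line_to(tr(-.030,.030,.06),feed=.15)
st=ctrl.read_state();im,d=ctrl.snapshot('wrist');cv2.imwrite('pics/p0.png',im)
im,d=ctrl.snapshot('scene');cv2.imwrite('pics/p0s.png',cv2.resize(im[150:300,230:430],None,fx=4,fy=4,interpolation=2))
im,d=ctrl.snapshot('top');cv2.imwrite('pics/p0t.png',cv2.resize(im[130:260,280:420],None,fx=4,fy=4,interpolation=2))
print(st['time'],st['grip_width'],st['ft_force'],totray(st['tcp_pos']))
E
```

```text
9.725 0.034410288750555684 [-0.49224372 -0.15594165 -0.4988745 ] [-29.1  29.7  61.2]
```

View pics/p0.png

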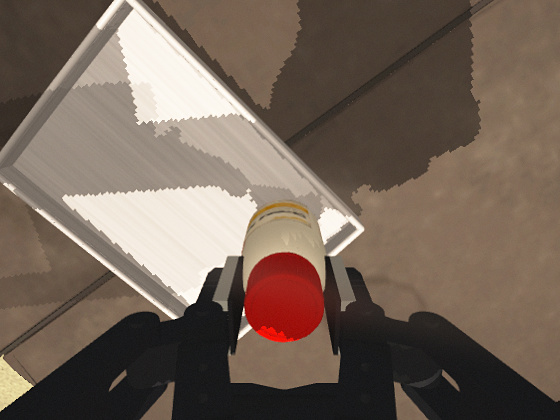

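View pics/p0s.png

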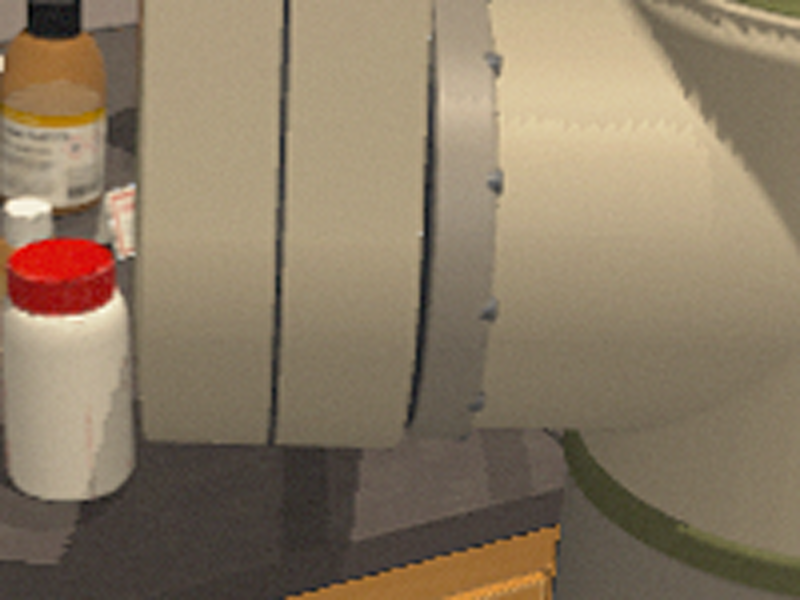

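View pics/p0t.png

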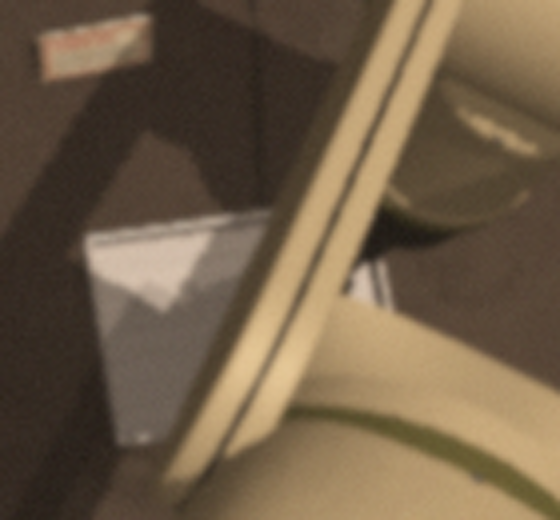

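In p0 the wrist camera sees the tray's far right rim corner at (363,228), beside the held bottle. The arm hides the place from the other two cameras. I'll check that corner and then lower.

```bash
python3 -W ignore - <<'E'
from h import *
st=ctrl.read_state();c=cam('wrist',st)
p=onz(c,(363,228),.02);print('outer corner',p,'in tray frame',totray(p),'(ideal 4,-4)')
z0=.0435
ctrl.line_to(tr(-.030,.030,z0),feed=.08)
b=ctrl.read_state()
print(b['time'],b['ft_force'].round(2))
for k in range(1,14):
    a=.030-.001*k
    ctrl.line_to(tr(-a,a,z0),feed=.02)
    s=ctrl.read_state();f=s['ft_force']-b['ft_force'];print(k,totray(s['tcp_pos']),'f tray',(f@ex).round(1),(f@ey).round(1),f[2].round(1),s['grip_width'].round(4))
    if np.hypot(f@ex,f@ey)>5: break
print(s['time'])
E
```

```text
outer corner [ 0.59703282 -0.25288398  0.02      ] in tray frame [ 4.2 -2.6 20. ] (ideal 4,-4)
10.2333 [-1.21  0.82 -0.62]Traceback (most recent call last):
  File "<stdin>", line 11, in <module>
AttributeError: 'float' object has no attribute 'round'
```

```bash
cat > push.py <<'E'
from h import *
def push(path,b,lim,feed=.02):
    """path: list of tray xyz"""
    for p in path:
        ctrl.line_to(tr(*p),feed=feed)
        s=ctrl.read_state();f=s['ft_force']-b['ft_force']
        print(totray(s['tcp_pos']),'cmd',np.round(np.array(p)*1000,1),'f',np.round([f@ex,f@ey,f[2]],1),'w',round(float(s['grip_width']),4),round(s['time'],2))
        if np.hypot(f@ex,f@ey)>lim: return p
    return None
E
python3 -W ignore - <<'E'
from push import *
z0=.0435;b=ctrl.read_state()
print(push([(-a,a,z0) for a in np.arange(.028,.016,-.001)],b,5))
E
```

```text
[-27.9  27.9  43.6] cmd [-28.   28.   43.5] f [-0.6  0.4 -0.1] w 0.0345 10.73
[-26.9  27.   43.5] cmd [-27.   27.   43.5] f [-0.5  0.5  0.9] w 0.0348 10.98
[-25.9  25.9  43.5] cmd [-26.   26.   43.5] f [-0.6  0.2  0.3] w 0.0346 11.23
[-24.9  24.9  43.6] cmd [-25.   25.   43.5] f [-1.2 -0.3  0.6] w 0.0348 11.48
[-23.9  23.9  43.5] cmd [-24.   24.   43.5] f [ 0.1 -0.6  0.4] w 0.0346 11.73
[-22.9  22.9  43.5] cmd [-23.   23.   43.5] f [-0.1 -0.5 -0.3] w 0.0346 11.98
[-21.9  21.9  43.5] cmd [-22.   22.   43.5] f [-0.7  0.3  0.1] w 0.0346 12.23
[-20.9  20.9  43.5] cmd [-21.   21.   43.5] f [-1.2  0.1  0.2] w 0.0344 12.48
[-20.   19.9  43.5] cmd [-20.   20.   43.5] f [-0.5 -1.3  0.5] w 0.0352 12.73
[-19.2  19.   43.4] cmd [-19.   19.   43.5] f [-1.8  0.8  0.3] w 0.0347 12.98
[-18.8  18.7  43.2] cmd [-18.   18.   43.5] f [-4.6  2.3  4.3] w 0.0347 13.23
(np.float64(-0.01799999999999999), np.float64(0.01799999999999999), 0.0435)
```

```bash
python3 -W ignore - <<'E'
from push import *
b=ctrl.read_state()
a=.0195;ctrl.line_to(tr(-a,a,.0435),feed=.03);b=ctrl.read_state()
for z in (.0425,.042,.0415,.041,.0405):
    ctrl.line_to(tr(-a,a,z),feed=.02);s=ctrl.read_state();f=s['ft_force']-b['ft_force'];print(z,totray(s['tcp_pos']),np.round([f@ex,f@ey,f[2]],1))
    if f[2]>2.5: break
print(push([(-c,c,z) for c in np.arange(.0185,.014,-.001)],b,8))
st=ctrl.read_state();im,d=ctrl.snapshot('wrist');cv2.imwrite('pics/p1.png',im)
E
```

```text
0.0425 [-19.4  19.3  42.5] [ 0.8 -1.  -0.9]
0.042 [-19.4  19.4  42.1] [ 0.3 -0.9 -0.5]
0.0415 [-19.3  19.2  42. ] [-0.5 -0.5  3.6]
[-19.1  18.8  41.9] cmd [-18.5  18.5  41.5] f [-5.1  1.8  7.3] w 0.0345 14.48
[-18.8  18.4  41.8] cmd [-17.5  17.5  41.5] f [-9.4  4.2 12.3] w 0.0348 14.73
(np.float64(-0.017499999999999998), np.float64(0.017499999999999998), 0.0415)
```

View pics/p1.png

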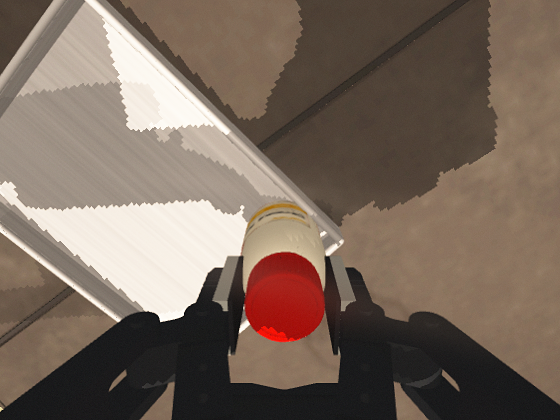

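```bash
python3 -W ignore - <<'E'
from push import *
ctrl.line_to(tr(-.0185,.0185,.042),feed=.03)
s=ctrl.read_state();print(s['ft_force'])
ctrl.gripper_open()
s=ctrl.read_state();print(s['time'],s['ft_force'],s['grip_width'])
ctrl.line_to(tr(-.0185,.0185,.15),feed=.25)
st=ctrl.read_state();im,d=ctrl.snapshot('wrist');cv2.imwrite('pics/p2.png',im)
import pickle;pickle.dump(st,open('p2.pkl','wb'));print(st['time'])
E
```

```text
[-6.16170301  1.27027869  5.66158481]
15.5833 [ 0.14259579 -0.6340419   0.77677308] 0.08533566362563193
16.1667
```

View pics/p2.png

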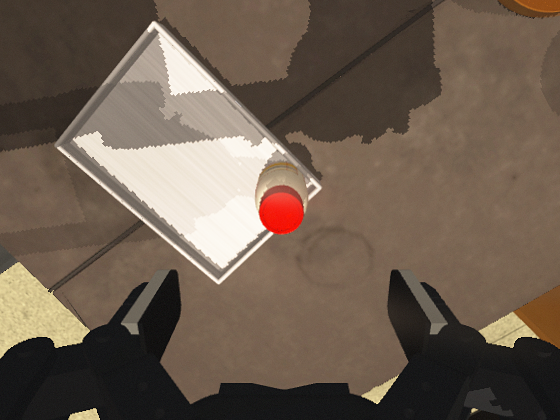

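The white bottle stands upright in the corner, with its cap at (281,212) and the tray's rim corner at (320,186). Now I'll check the fit by numbers.

```bash
python3 -W ignore - <<'E'
from h import *
import pickle
st=pickle.load(open('p2.pkl','rb'));c=cam('wrist',st);im=cv2.imread('pics/p2.png')
print('corner',totray(onz(c,(320.5,186),.02)))
m=red(im);print(blobs(m,100))
for u in((281.5,211),(281.5,213)): print('cap',totray(onz(c,u,.082)))
print('proj centre top if ideal',proj(c,tr(-.02,.02,.082)))
for z in(.005,.05): print(proj(c,tr(-.02,.02,z)))
cv2.imwrite('pics/p2c.png',cv2.resize(im[120:260,200:360],None,fx=5,fy=5,interpolation=cv2.INTER_CUBIC)[:600])
E
```

```text
corner [ 4.4 -1.8 20. ]
[((np.float64(281.1), np.float64(213.6)), [259, 194, 45, 40, 1377])]
cap [-17.8  20.4  82. ]
cap [-18.8  19.5  82. ]
proj centre top if ideal [279.58159031 213.72372751]
[280.36327706 183.4462549 ]
[279.95846681 199.11772498]
```

View pics/p2c.png

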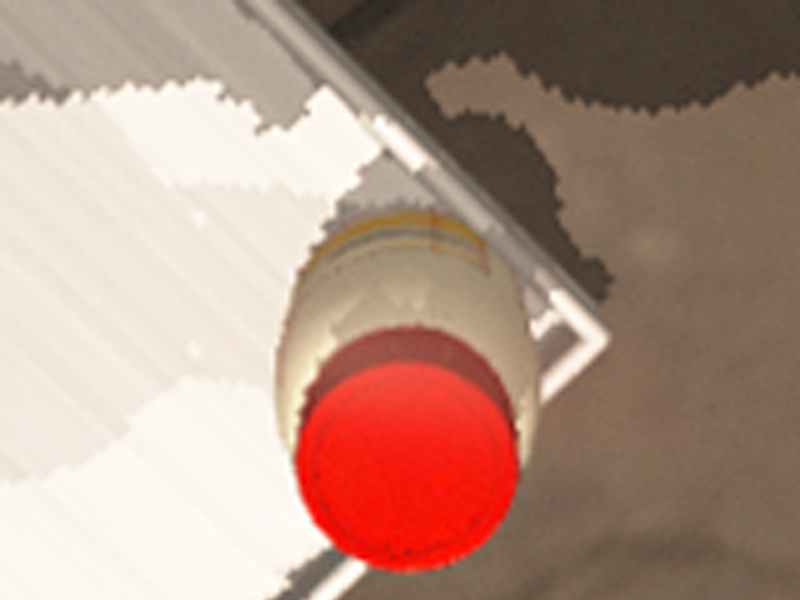

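Wrist vision and the contact forces both put the white bottle at the walls to within about 2 mm. The sideways force could partly be friction along the far wall, so I'll confirm the right wall with a gentle low push from the left.

```bash
python3 -W ignore - <<'E'
from push import *
O=ori(YAW)
ctrl.reach(tr(-.022,.080,.15),O);ctrl.gripper_close(30)
ctrl.line_to(tr(-.022,.075,.035),feed=.2)
b=ctrl.read_state();print(b['time'],b['grip_width'])
r=None
for z in(.031,.028):
    ctrl.line_to(tr(-.022,.075,z),feed=.03);s=ctrl.read_state();print(z,s['ft_force']-b['ft_force'])
    if s['ft_force'][2]-b['ft_force'][2]>3: break
ctrl.line_to(tr(-.022,.056,z),feed=.06);b=ctrl.read_state()
im,d=ctrl.snapshot('wrist');cv2.imwrite('pics/q0.png',im)
print(push([(-.022,a,z) for a in np.arange(.055,.042,-.001)],b,3))
im,d=ctrl.snapshot('wrist');cv2.imwrite('pics/q1.png',im)
E
python3 -c "
import cv2,numpy as np
cv2.imwrite('pics/q_all.png',np.hstack([cv2.resize(cv2.imread(f'pics/q{i}.png'),(400,300)) for i in(0,1)]))"
```

```text
18.4167 -0.00022385843327812763
0.031 [-0.73818433 -0.9801232  -0.77933107]
0.028 [-0.26325905 -1.19455184 -0.78237808]
[-22.   55.2  28. ] cmd [-22.  55.  28.] f [-1.3 -0.1  0.5] w 0.0003 19.72
[-22.  54.  28.] cmd [-22.  54.  28.] f [-0.8  0.3 -0.5] w 0.0002 19.97
[-22.   52.9  28. ] cmd [-22.  53.  28.] f [-1.   0.  -0.7] w 0.0001 20.22
[-22.   51.9  28. ] cmd [-22.  52.  28.] f [ 0.   0.3 -0.3] w -0.0004 20.47
[-22.   50.9  28. ] cmd [-22.  51.  28.] f [-0.3  0.1 -0.9] w 0.0 20.72
[-22.   49.9  28. ] cmd [-22.  50.  28.] f [ 0.3  0.4 -0.7] w 0.0 20.97
[-22.   49.2  28. ] cmd [-22.  49.  28.] f [-0.2  2.   0.4] w -0.0 21.22
[-21.8  48.6  28.2] cmd [-22.  48.  28.] f [-0.   5.4  3.4] w 0.0005 21.47
(-0.022, np.float64(0.047999999999999994), 0.028)
```

View pics/q_all.png

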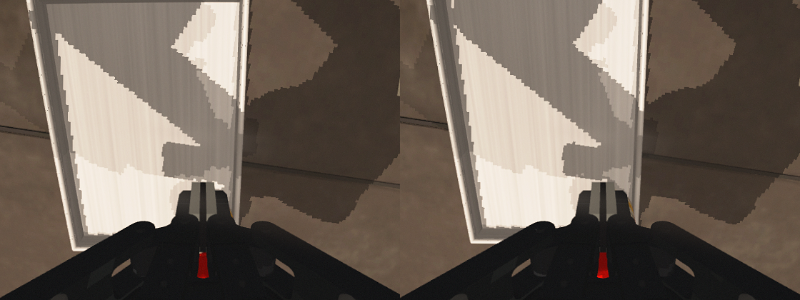

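The force rises sharply at TCP y = 48.6–49.2 mm (5.4 N), so the white bottle is firmly against the right wall. That puts the wall about 1.7 mm right of my estimate, matching where it was released. Next is the amber bottle.

```bash
python3 -W ignore - <<'E'
from push import *
import pickle
O=ori(YAW)
ctrl.line_to(tr(-.022,.056,.028),feed=.08);ctrl.line_to(tr(-.022,.060,.17),feed=.25)
ctrl.gripper_open()
ctrl.reach((.5655,.0465,.20),O)
st=ctrl.read_state();im,d=ctrl.snapshot('wrist');cv2.imwrite('pics/a0.png',im)
c=cam('wrist',st);h=cv2.cvtColor(im,cv2.COLOR_BGR2HSV)
e=proj(c,(.5655,.0465,.101));print('exp',e,[b for b in blobs((h[...,2]>150)&(h[...,1]<70),300) if abs(b[0][0]-e[0])<40 and abs(b[0][1]-e[1])<40])
t=ctrl.snapshot('top')[0];cv2.imwrite('pics/t2.png',t)
print(st['time'],st['grip_width'])
E
python3 -c "
import cv2
im=cv2.imread('pics/t2.png');cv2.imwrite('pics/t2c.png',cv2.resize(im[150:260,200:400],None,fx=4,fy=4,interpolation=2))"
```

```text
exp [283.57492319 198.51183048] [((np.float64(285.5), np.float64(194.4)), [268, 173, 36, 42, 1110])]
24.225 0.08555750061832859
```

View pics/a0.png

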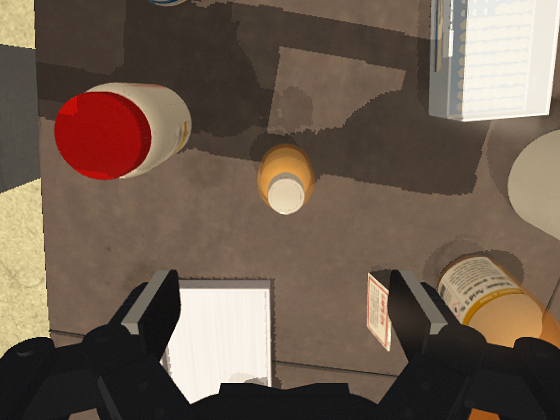

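View pics/t2c.png

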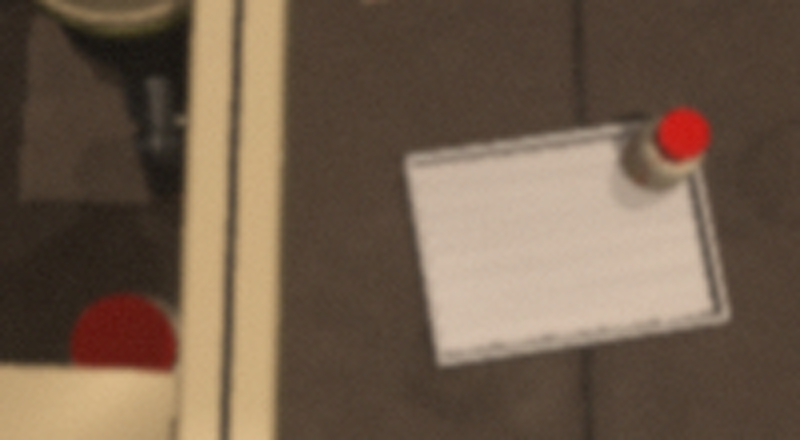

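The top view shows the white bottle upright in the far right corner. In the wrist view the amber's cap is at (286,197), 2 px from where I expected it, and the fingers have room. Grasping.

```bash
python3 -W ignore - <<'E'
from push import *
O=ori(YAW);x,y=.5665,.0470
ctrl.line_to((x,y,.048),feed=.15)
ctrl.gripper_close(45);s=ctrl.read_state();print(s['time'],s['grip_width'],s['tcp_pos'],s['ft_force'])
ctrl.line_to((x,y,.17),feed=.25)
ctrl.reach(tr(-.029,.085,.17),O)
ctrl.line_to(tr(-.029,.075,.07),feed=.2)
s=ctrl.read_state();im,d=ctrl.snapshot('wrist');cv2.imwrite('pics/b0.png',im);print(s['time'],s['grip_width'],totray(s['tcp_pos']))
E
```

```text
25.975 0.043191056146302136 [0.5668863  0.04698564 0.04919617] [-2.73926496 -0.5345204   7.20616557]
28.15 0.04330150477649119 [-28.2  75.6  70.9]
```

View pics/b0.png

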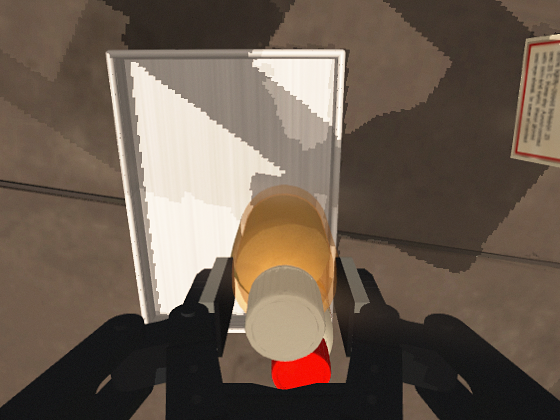

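The amber bottle is held upright, its cap at (284,315), with the white's red cap visible to its right at (300,370). Now lower it and push it to the far wall.

```bash
python3 -W ignore - <<'E'
from push import *
z=.0555
ctrl.line_to(tr(-.029,.075,z),feed=.08);b=ctrl.read_state();print(b['time'],b['ft_force'])
r=push([(-a,.075,z) for a in np.arange(.028,.018,-.001)],b,3);print(r)
E
```

```text
28.5333 [ 0.02147965 -0.19675251 -1.01287485]
[-27.7  74.8  55.9] cmd [-28.   75.   55.5] f [-0.3 -0.7 -1.6] w 0.0432 28.78
[-26.9  74.9  55.6] cmd [-27.   75.   55.5] f [ 0.2 -0.  -0. ] w 0.0434 29.03
[-26.   75.   55.5] cmd [-26.   75.   55.5] f [ 0.6  0.3 -0.5] w 0.0435 29.28
[-24.9  75.   55.5] cmd [-25.   75.   55.5] f [-0.5  0.3 -0.9] w 0.0433 29.53
[-23.9  75.   55.5] cmd [-24.   75.   55.5] f [-0.3  0.2 -1.1] w 0.0431 29.78
[-23.4  75.   55.4] cmd [-23.   75.   55.5] f [-3.   0.7  1.5] w 0.0433 30.03
(np.float64(-0.022999999999999996), 0.075, 0.0555)
```

```bash
python3 -W ignore - <<'E'
from push import *
x=-.0243;z=.0555
ctrl.line_to(tr(x,.075,z),feed=.03);b=ctrl.read_state()
for z in(.0548,.0543,.0538,.0533):
    ctrl.line_to(tr(x,.075,z),feed=.02);s=ctrl.read_state();f=s['ft_force']-b['ft_force'];print(z,f.round(1),totray(s['tcp_pos']))
    if f[2]>2.5: break
z+=.0003
ctrl.line_to(tr(x,.0665,z),feed=.04);s=ctrl.read_state();print(s['ft_force']-b['ft_force'],totray(s['tcp_pos']))
print(push([(x,a,z) for a in np.arange(.0655,.056,-.001)],b,4))
print(push([(x+k*.001,a,z) for k,a in((1,.0615),(1.5,.061))],b,15))
im,d=ctrl.snapshot('wrist');cv2.imwrite('pics/b1.png',im)
E
```

```text
0.0548 [ 0.9  0.2 -1.4] [-24.2  75.   54.7]
0.0543 [ 0.5  0.6 -1. ] [-24.2  75.   54.3]
0.0538 [-2.6  0.5  5.2] [-24.1  74.9  54.3]
[-5.81973273  5.49568953 16.31903006] [-23.4  66.3  56.2]
[-23.3  65.4  56.4] cmd [-24.3  65.5  54.1] f [-5.1  4.9 18.1] w 0.0434 31.65
(-0.0243, np.float64(0.0655), 0.0541)
[-22.4  60.8  57. ] cmd [-23.3  61.5  54.1] f [-6.8  5.2 22.4] w 0.0433 32.01
[-22.2  60.3  57.1] cmd [-22.8  61.   54.1] f [-9.4  4.3 22.8] w 0.043 32.26
None
```

View pics/b1.png

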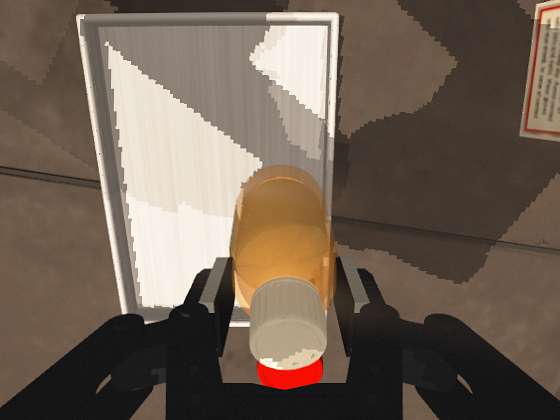

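The TCP has been pushed up 3 mm with 22 N of lift. The bottle pivoted in the jaws while its base dragged on the floor, and its cap leans towards the white bottle. To mend it I'll ease back, release so that it stands flat, look, and then push it low with closed fingers.

```bash
python3 -W ignore - <<'E'
from push import *
s=ctrl.read_state();print(s['ft_force'])
ctrl.line_to(tr(-.0245,.0635,.0570),feed=.05)
ctrl.line_to(tr(-.0245,.0680,.0560),feed=.05)
s=ctrl.read_state();print(s['time'],s['ft_force'],totray(s['tcp_pos']))
ctrl.gripper_open()
ctrl.line_to(tr(-.0245,.0680,.17),feed=.25)
s=ctrl.read_state();im,d=ctrl.snapshot('wrist');cv2.imwrite('pics/b2.png',im);print(s['time'],totray(s['tcp_pos']))
import pickle;pickle.dump(s,open('b2.pkl','wb'))
c=cam('wrist',s)
print('exp white',proj(c,tr(-.019,.0183,.082)),'amber ideal',proj(c,tr(-.0238,.063,.106)),blobs(red(im),100))
h=cv2.cvtColor(im,cv2.COLOR_BGR2HSV)
E
```

```text
[-8.8989446   3.61581706 21.71775042]
32.8083 [ 0.31931421 -0.83717587 -1.05689356] [-24.6  68.3  55.6]
33.9083 [-24.2  67.8 170.7]
exp white [290.20638356 267.16548047] amber ideal [283.86677052 222.7545323 ] [((np.float64(289.8), np.float64(260.6)), [271, 239, 39, 44, 1369])]
```

View pics/b2.png

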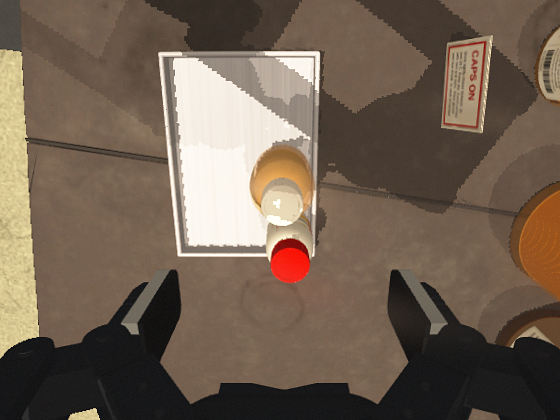

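```bash
python3 -W ignore - <<'E'
from h import *
import pickle
s=pickle.load(open('b2.pkl','rb'));c=cam('wrist',s);im=cv2.imread('pics/b2.png')
cv2.imwrite('pics/b2c.png',cv2.resize(im[130:290,220:340],None,fx=3.75,fy=3.75,interpolation=2))
for u in((281,205),(281,210)):print(totray(onz(c,u,.106)))
print('white',totray(onz(c,(290,264.5),.082)))
for y in(63,68,73): print(y,proj(c,tr(-.0238,y/1000,.106)))
E
```

```text
[-25.6  75.  106. ]
[-25.6  71.7 106. ]
white [-19.2  20.5  82. ]
63 [283.86677052 222.7545323 ]
68 [283.87555085 215.45032526]
73 [283.88444624 208.04731015]
```

View pics/b2c.png

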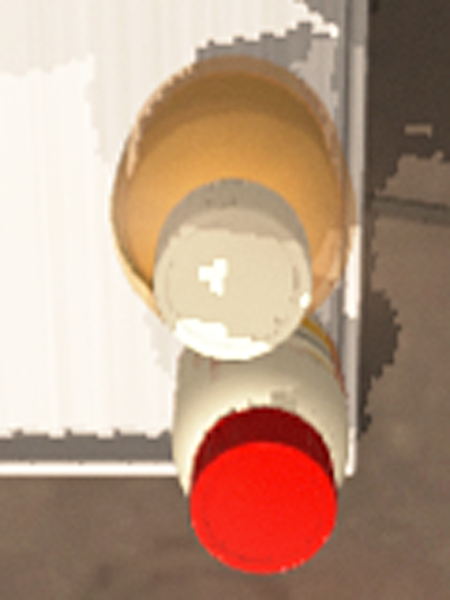

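The amber stands upright with its cap at (282,207), about 9 mm short of the white and about 1 mm off the far wall. The white hasn't moved. Next I'll push with closed fingers.

```bash
python3 -W ignore - <<'E'
from push import *
z=.028
ctrl.reach(tr(-.025,.120,.14),ori(YAW));ctrl.gripper_close(30)
ctrl.line_to(tr(-.025,.118,.035),feed=.2);ctrl.line_to(tr(-.025,.117,z),feed=.05)
ctrl.line_to(tr(-.025,.111,z),feed=.06);b=ctrl.read_state();print(b['time'])
print(push([(-.025+.0001*i,.110-.0015*i,z) for i in range(14)],b,4.5,.03))
s=ctrl.read_state();print(s['time'])
E
```

```text
36.2917
[-25. 110.  28.] cmd [-25. 110.  28.] f [ 0.6 -0.1 -1.4] w -0.0002 36.54
[-24.9 108.5  27.9] cmd [-24.9 108.5  28. ] f [ 0.3 -1.  -0.5] w 0.0003 36.79
[-24.8 107.1  28. ] cmd [-24.8 107.   28. ] f [ 0.6  0.3 -0.1] w -0.0002 37.04
[-24.7 105.4  28. ] cmd [-24.7 105.5  28. ] f [ 0.9  0.6 -0.8] w 0.0002 37.29
[-24.6 103.9  28. ] cmd [-24.6 104.   28. ] f [ 0.8  0.9 -0.5] w 0.0 37.54
[-24.5 102.4  28. ] cmd [-24.5 102.5  28. ] f [ 0.7 -0.2  0.1] w -0.0002 37.79
[-24.4 100.9  28. ] cmd [-24.4 101.   28. ] f [ 1.2  0.2 -1.2] w 0.0001 38.04
[-24.3  99.4  28. ] cmd [-24.3  99.5  28. ] f [ 0.5  1.  -1.3] w 0.0001 38.29
[-24.2  97.9  28. ] cmd [-24.2  98.   28. ] f [ 1.1  0.9 -0.7] w 0.0002 38.54
[-24.2  96.9  27.9] cmd [-24.1  96.5  28. ] f [0.4 4.2 1.3] w -0.0002 38.79
[-24.1  96.7  27.9] cmd [-24.  95.  28.] f [-0.8 10.4  4.3] w 0.0002 39.04
(-0.024, 0.095, 0.028)
39.0417
```

```bash
python3 -W ignore - <<'E'
from push import *
z=.028
ctrl.line_to(tr(-.026,.101,z),feed=.1);ctrl.line_to(tr(-.085,.100,z),feed=.2);ctrl.line_to(tr(-.085,.064,z),feed=.15)
s=ctrl.read_state();im,d=ctrl.snapshot('wrist');cv2.imwrite('pics/c0.png',im)
ctrl.line_to(tr(-.072,.064,z),feed=.06);b=ctrl.read_state();print(b['time'],totray(b['tcp_pos']))
print(push([(x,.064,z) for x in np.arange(-.0705,-.052,.0015)],b,4,.03))
E
```

```text
40.5417 [-71.4  64.4  28.1]
[-70.6  64.1  27.9] cmd [-70.5  64.   28. ] f [-0.4  0.1 -1.2] w -0.0 40.79
[-69.  64.  28.] cmd [-69.  64.  28.] f [-1.  -0.6 -1.2] w 0.0002 41.04
[-67.5  64.   28. ] cmd [-67.5  64.   28. ] f [-1.3  0.4 -0.6] w -0.0003 41.29
[-65.9  64.   28. ] cmd [-66.  64.  28.] f [-0.9 -1.3 -1.3] w -0.0001 41.54
[-64.4  64.   28. ] cmd [-64.5  64.   28. ] f [-0.5 -0.1 -2.4] w 0.0002 41.79
[-62.9  64.   28. ] cmd [-63.  64.  28.] f [-1.5 -0.5 -1.4] w 0.0 42.04
[-61.4  64.   28. ] cmd [-61.5  64.   28. ] f [-1.2 -0.2 -2.3] w 0.0 42.29
[-59.9  64.   28. ] cmd [-60.  64.  28.] f [-0.8  0.1 -1.3] w 0.0 42.54
[-58.4  64.   28. ] cmd [-58.5  64.   28. ] f [-0.6 -0.4 -2.1] w 0.0002 42.79
[-56.9  64.   28. ] cmd [-57.  64.  28.] f [-0.1 -1.1 -0.8] w 0.0001 43.04
[-55.4  64.   28. ] cmd [-55.5  64.   28. ] f [-0.6  0.1 -1.8] w -0.0001 43.29
[-53.9  64.   28. ] cmd [-54.  64.  28.] f [-1.3 -0.1 -1.9] w -0.0002 43.54
[-52.4  64.   28. ] cmd [-52.5  64.   28. ] f [-1.4 -0.  -1.5] w -0.0003 43.79
None
```

View pics/c0.png

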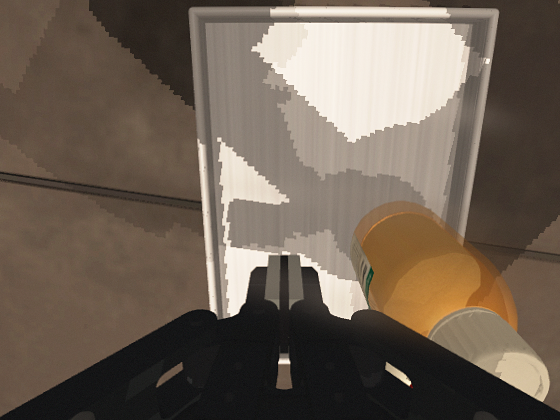

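```bash
python3 -W ignore - <<'E'
from h import *
s=ctrl.read_state();im,d=ctrl.snapshot('wrist');cv2.imwrite('pics/c1.png',im);c=cam('wrist',s)
print(s['time'],totray(s['tcp_pos']))
for n,p in dict(ambertop=(-.0238,.063,.106),amberfar=(-.0238,.088,.03),amberbody_near=(-.0488,.063,.05),whitetop=(-.019,.0183,.082)).items(): print(n,proj(c,tr(*p)))
E
```

```text
43.7917 [-52.4  64.   28. ]
ambertop [388.77675003 400.161774  ]
amberfar [347.44298641 216.24032878]
amberbody_near [291.69673091 289.55576511]
whitetop [372.38041159 439.69374183]
```

View pics/c1.png

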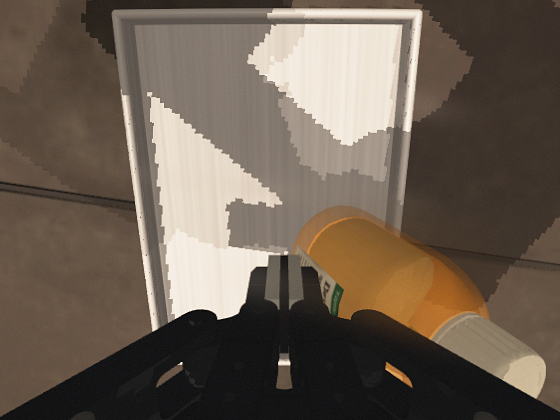

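The amber has tipped and leans outwards over the far wall: its cap is at (505,355), where upright would put it at (389,400). I'll measure its axis before moving.

```bash
python3 -W ignore - <<'E'
from h import *
s=ctrl.read_state();im,d=ctrl.snapshot('wrist');c=cam('wrist',s);np.save('c1d.npy',d)
im2,_=ctrl.snapshot('top');cv2.imwrite('pics/c1t.png',cv2.resize(im2[130:260,280:430],None,fx=4,fy=4,interpolation=2))
im3,_=ctrl.snapshot('scene');cv2.imwrite('pics/c1s.png',cv2.resize(im3[150:300,230:430],None,fx=4,fy=4,interpolation=2))
print(s['time'])
for u in((515,355),(525,370),(480,325),(440,300),(400,270),(420,240),(350,215),(340,250),(370,300),(310,240),(470,290)):
    o,dr=ray(c,u);dd=d[u[1],u[0]];print(u,totray(o+dr*dd),im[u[1],u[0]])
E
```

```text
43.8417
(515, 355) [  7.6  77.6 106. ] [107 132 146]
(525, 370) [ 13.1  70.7 103.9] [151 182 201]
(480, 325) [ 5.  77.4 93.1] [101 123 139]
(440, 300) [-4.7 81.6 86.5] [ 37 100 170]
(400, 270) [-13.8  85.5  74.8] [ 54 110 160]
(420, 240) [22.6 63.  -0.9] [48 61 74]
(350, 215) [-22.8  88.7  30.1] [ 74 101 129]
(340, 250) [-30.2  82.   52.1] [ 51 104 153]
(370, 300) [-23.5  75.6  77.1] [ 50 112 166]
(310, 240) [-40.6  78.   33.4] [ 75 116 158]
(470, 290) [ 7.9 80.9 79.8] [ 35  71 110]
```

View pics/c1t.png

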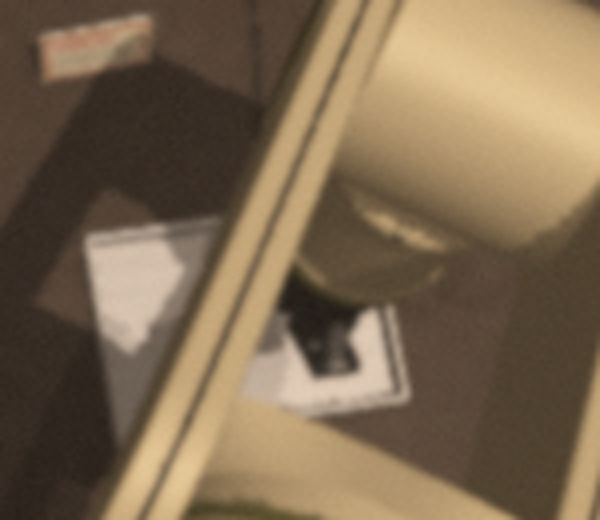

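View pics/c1s.png

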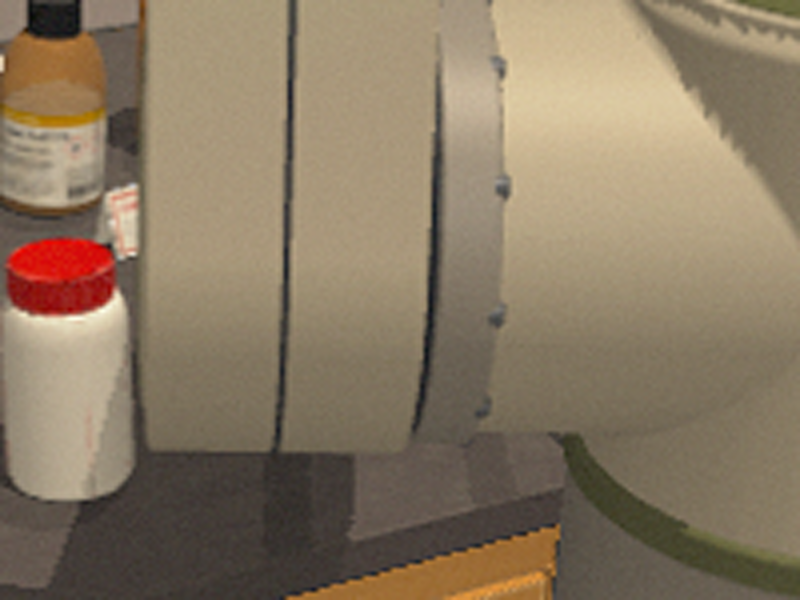

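The cap is at tray (13, 70, 104) mm, a tilt of about 20° outwards. The gripper's wide knuckles are pushing on its shoulder, so it should settle back if I retreat slowly.

```bash
python3 -W ignore - <<'E'
from h import *
import pickle
ctrl.line_to(tr(-.085,.064,.028),feed=.07)
s=ctrl.read_state();im,d=ctrl.snapshot('wrist');cv2.imwrite('pics/c2.png',im);c=cam('wrist',s)
print(s['time'],totray(s['tcp_pos']))
for n,p in dict(ambertop=(-.0238,.063,.106),whitetop=(-.019,.0183,.082)).items(): print(n,proj(c,tr(*p)))
pickle.dump((s,d),open('c2.pkl','wb'))
E
```

```text
44.6083 [-84.9  63.8  28.3]
ambertop [507.02168474 396.97724189]
whitetop [458.44272329 437.32618895]
```

View pics/c2.png

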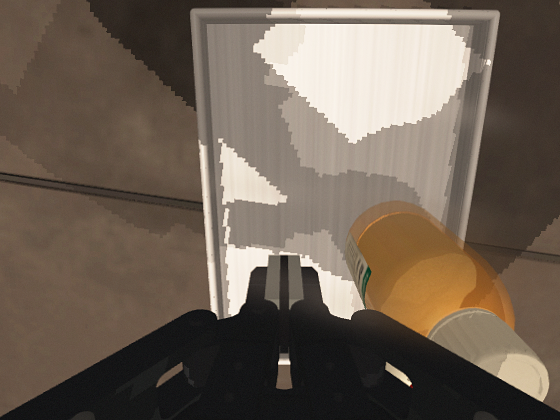

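```bash
python3 -W ignore - <<'E'
from h import *
import pickle
s,d=pickle.load(open('c2.pkl','rb'));c=cam('wrist',s)
for u in((515,370),(530,385),(500,385),(520,395),(480,330),(500,290),(440,260),(380,260),(400,215),(365,230)):
    o,dr=ray(c,u);print(u,totray(o+dr*d[u[1],u[0]]))
E
```

```text
(515, 370) [-22.6  71.1 104.8]
(530, 385) [-16.8  65.4 104.4]
(500, 385) [-33.8  76.6 115.3]
(520, 395) [-30.6  76.3 118.1]
(480, 330) [-29.1  77.6  96.4]
(500, 290) [-13.4  79.5  78.4]
(440, 260) [-31.3  86.6  70.6]
(380, 260) [-47.2  78.6  54.7]
(400, 215) [-33.1  88.7  31.1]
(365, 230) [-46.9  79.4  25.7]
```

The amber is upright again, at about tray (−27, 64) by depth, so it's 2–3 mm off the far wall. Low pushing is wrong for it because the gripper's body reaches its cap. I'll regrip it with the jaws along tray x, lift 1 mm clear of the floor, press lightly to the far wall, then to the white, set down and release.

```bash
python3 -W ignore - <<'E'
from push import *
import pickle
O=ori(YAW)
ctrl.line_to(tr(-.093,.066,.040),feed=.15)
ctrl.line_to(tr(-.085,.066,.14),feed=.3)
ctrl.gripper_open()
ctrl.reach(tr(-.0265,.0645,.15),O)
ctrl.line_to(tr(-.0265,.0645,.053),feed=.2)
ctrl.gripper_close(40)
s=ctrl.read_state();print(s['time'],totray(s['tcp_pos']),s['ft_force'].round(1),s['grip_width'])
z=s['tcp_pos'][2]+.001
ctrl.line_to(tr(-.0265,.0645,z),feed=.03);b=ctrl.read_state()
r=push([(-.0265+.001*k,.0645,z) for k in range(1,7)],b,2.5,.04)
x=(r[0] if r else -.0205)-.0006
ctrl.line_to(tr(x,.0645,z),feed=.03)
b2=ctrl.read_state()
r=push([(x,.0645-.0008*k,z) for k in range(1,9)],b2,2.5,.04);print(r)
im,d=ctrl.snapshot('wrist');cv2.imwrite('pics/d0.png',im)
E
```

```text
47.6417 [-25.7  63.6  55. ] [-3.6  0.1  8.1] 0.04359281677616165
[-25.7  64.7  55.7] cmd [-25.5  64.5  56. ] f [-0.5  0.1  1.6] w 0.0433 48.14
[-24.5  64.5  55.9] cmd [-24.5  64.5  56. ] f [-0.3  0.6  1.1] w 0.0438 48.39
[-23.4  64.5  56.1] cmd [-23.5  64.5  56. ] f [-1.3 -0.6  0.8] w 0.0437 48.64
[-22.4  64.5  56.1] cmd [-22.5  64.5  56. ] f [0.1 0.4 1. ] w 0.0437 48.89
[-21.4  64.5  56.1] cmd [-21.5  64.5  56. ] f [1.3 0.5 1.2] w 0.0437 49.14
[-20.9  64.5  56. ] cmd [-20.5  64.5  56. ] f [-3.2  1.   3.6] w 0.0431 49.39
[-21.1  63.7  56. ] cmd [-21.1  63.7  56. ] f [0.7 1.1 0.4] w 0.0436 49.89
[-21.1  62.9  56. ] cmd [-21.1  62.9  56. ] f [-0.1  1.9 -0.4] w 0.0433 50.14
[-21.1  62.2  56. ] cmd [-21.1  62.1  56. ] f [-0.1  2.  -0.1] w 0.0432 50.39
[-21.1  61.5  56. ] cmd [-21.1  61.3  56. ] f [0.1 2.7 0.5] w 0.0435 50.64
(-0.021099999999999997, 0.0613, np.float64(0.056046385211283106))
```

View pics/d0.png

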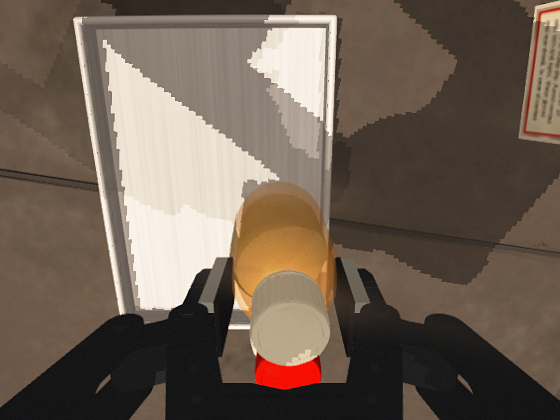

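```bash
python3 -W ignore - <<'E'
from push import *
import pickle
x=-.0211
ctrl.line_to(tr(x,.0620,.0553),feed=.04);s=ctrl.read_state();print(s['ft_force'].round(1))
ctrl.line_to(tr(x,.0620,.0548),feed=.04);s=ctrl.read_state();print(s['ft_force'].round(1),totray(s['tcp_pos']))
ctrl.gripper_open()
ctrl.line_to(tr(x,.0625,.16),feed=.3)
s=ctrl.read_state();im,d=ctrl.snapshot('wrist');cv2.imwrite('pics/d1.png',im);pickle.dump((s,d),open('d1.pkl','wb'))
print(s['time']);c=cam('wrist',s)
cv2.imwrite('pics/d1c.png',cv2.resize(im[130:310,200:350],None,fx=3.3,fy=3.3,interpolation=2))
for n,p in dict(am=(-.0238,.063,.106),wh=(-.019,.0183,.082)).items(): print(n,proj(c,tr(*p)))
E
```

```text
[-3.2  2.2  2. ]
[-4.5  2.2  6. ] [-20.9  61.8  55.5]
52.1833
am [277.25852371 218.96395295]
wh [284.73041976 265.61010153]
```

View pics/d1c.png

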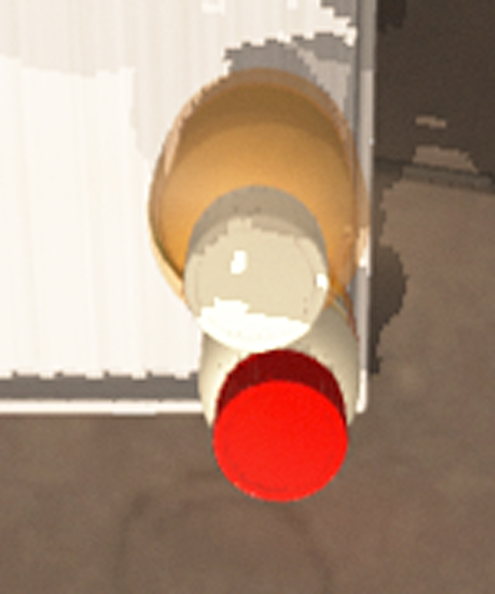

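```bash
python3 -W ignore - <<'E'
from h import *
import pickle
s,d=pickle.load(open('d1.pkl','rb'));c=cam('wrist',s);im=cv2.imread('pics/d1.png')
a=totray(onz(c,(277.6,215.5),.106));w=totray(onz(c,(285.2,263.3),.082));print(a,w,np.linalg.norm((a-w)[:2]),'want 45')
h=cv2.cvtColor(im,cv2.COLOR_BGR2HSV)
# bright red top face: ellipse fit ; white cap top
m=(red(im)&(im[...,2]>200)).astype(np.uint8)
cn=max(cv2.findContours(m,0,1)[0],key=cv2.contourArea);print('red top',cv2.fitEllipse(cn))
cv2.imwrite('pics/d1z.png',cv2.resize(im[185:245,245:315],None,fx=8,fy=8,interpolation=0))
# depth: cap-top points
for u in((277,215),(277,222),(272,216),(283,216),(277,209),(285,263),(285,255),(285,272)):
    o,dr=ray(c,u);print(u,totray(o+dr*d[u[1],u[0]]))
E
```

```text
[-23.6  65.3 106. ] [-18.7  20.1  82. ] 45.46482156568966 want 45
red top ((284.394775390625, 263.1091003417969), (35.06377410888672, 39.51131820678711), 92.46159362792969)
(277, 215) [-24.   65.3 105.1]
(277, 222) [-24.   60.2 104. ]
(272, 216) [-27.1  64.2 104. ]
(283, 216) [-20.3  64.4 104.5]
(277, 209) [-24.   68.5 103.1]
(285, 263) [-18.8  20.   81.2]
(285, 255) [-18.8  26.2  80.9]
(285, 272) [-18.8  12.9  81.5]
```

View pics/d1z.png

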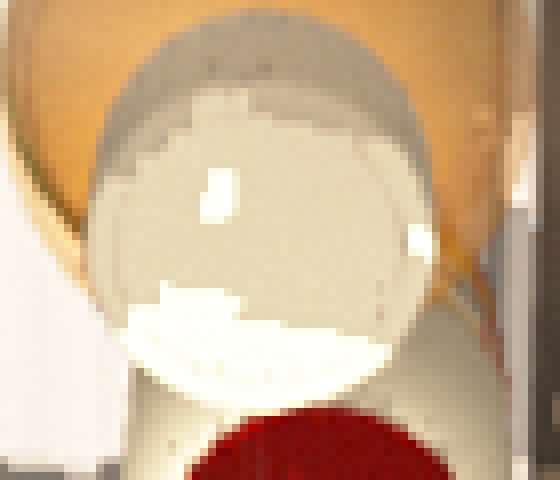

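Cap centres are 44.8–45.5 mm apart (45 wanted) and both bottles lie on the far-wall line (x −23.7 and −18.8 mm, 5 mm apart as they should be). Both tops are level at the expected heights, and the arm is clear.

```bash
python3 - <<'E'
from station import ctrl
print(ctrl.sign_off());print(ctrl.read_state()['time'])
E
```

```text
the job is handed in; nothing more can be done
None
the job is handed in; nothing more can be done
```

Both bottles are packed upright in the tray, and I handed the job in at about 52 s, under the 61 s limit. No verdict was reported.

**White bottle:** I gripped it, pressed it diagonally into the far right corner and let go. A low push from the left met firm resistance at once (5.4 N), so it was against the right wall.

**Amber bottle:** My first try pivoted it in the jaws, with about 22 N of lift on the wrist. I then pushed it with closed fingers, and it leaned about 20° over the far wall before settling back upright. I regripped it, pressed it lightly to the far wall (3 N), then to the white bottle (2.7 N), set it down and released it.

**Last checks (wrist camera):**
- Both caps stood level at the expected heights.
- Cap centres were 44.8–45.5 mm apart, against 45 mm for touching bottles, so any gap is below about 0.7 mm.
- Both bottles lined up with the far wall, the gripper was open and clear, and the larger bottles had not been touched on purpose.

**What disagreed:**
- The amber met the far wall at TCP x = −21 mm on the last grip, against −23.7 mm before, probably a slight tilt in the grip.
- The tray corner from the camera and the contact points differed by about 2 mm, which is the calibration's tolerance.
- The gripper read 34.6 mm on the white and 43 mm on the amber, below their 40 and 50 mm diameters, which I did not explain.
- Cap heights triangulated from the wrist views came out about 10 mm low. The top and scene views and the depth readings gave heights within about 4 mm of the stated ones.

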